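# Free the twisted press board from its forming frame

## Task

In one of the two wooden forming frames the press board has twisted and lies diagonally, its corners caught under the steel strips. Take it by its handle, turn it flat along the frame so that its corners come free, lift it out and set it down, not dropped, lying flat in the middle of the empty metal tray, and let go. Leave the board in the other frame, which lies straight, where it is.

Things in the scene. Friction and masses are not known exactly. Their poses are not given: they have to be found in the camera images.
- forming_frame: Fixed open wooden frame holding the twisted board: 180 (its x) x 152 (y) x 45 mm high, place and yaw vary. Origin: centre of underside, z up. Floor 10 mm thick, inside 160 x 132 mm. A 5 mm steel strip overhangs each long side (along x), underside 40 mm above the origin; gap between the strips 98 mm, centred. End walls 30 mm high, no strip.
- press_board_grip (a point): Centre of the twisted board's handle bar, 60 mm above its underside. Board 130 (its x) x 56 (y) x 18 mm, 0.14-0.28 kg; bar 96 x 24 x 24 mm along x on two posts. Lies loose, 34-42 deg counter-clockwise (from above) of the frame's x, near its centre, 12 mm below the strips. Turned clockwise to within 10 deg of the frame's x, centred to 8 mm, it lifts out; the other way it jams.
- tray: The empty, fixed, low aluminium tray: 220 (its x) x 190 mm (y), floor 4 mm thick, rims 14 mm high and 4 mm thick. Origin: centre of its underside, z up. A board lying in it has its handle centre 64 mm above the origin. Place and yaw vary.
- other_board_grip (a point): Centre of the handle bar of the other press board, of the same shape, which lies straight in a second frame of the same shape; to be left alone. The two frames and the tray stand left, middle and right in any order.

How it is judged (in metres and radians):
On the way, in this order (a step that is already met when the one before it is completed fails the run):
1. the twisted board is turned to within 20 degrees of the frame's length while still down in the frame (angle between the x axis of press_board_grip and the x axis of forming_frame, either way round below 0.35 rad and z of press_board_grip in the frame of forming_frame below 0.1 m and horizontal distance between press_board_grip and forming_frame below 0.05 m), for 0.05 s.
2. the board, still held, is lowered over the middle of the tray to within 30 mm of lying on it (horizontal distance between press_board_grip and tray below 0.045 m and z of press_board_grip in the frame of tray below 0.094 m and contact force between the fingers and press_board above 0.5 N), for 0.05 s.
At the end, for the whole second after the job is handed in: the press board lies flat (within 7 degrees) and at rest on the floor of the empty tray, its centre within 40 mm of the tray's centre, whichever way it points; the other board is within 15 mm of where it was (horizontal distance between press_board_grip and tray below 0.04 m and z of press_board_grip in the frame of tray below 0.072 m and angle between press_board_grip's own z axis and vertical below 0.12 rad and linear speed of press_board below 0.03 m/s); the robot touches nothing.
It fails at once if the other board is moved by more than 15 mm (distance of other_board_grip from where it was at the start of the episode above 0.015 m).
It also fails if it takes over 43 s, if anything falls off the work surface, if the arm or the gripper's body presses on something with over 40 N, if the wrist force passes 120 N, or if a joint passes its speed limit or range.

## Robot

A 6-joint arm with a two-finger parallel gripper is mounted at the origin on the work surface. World frame = base frame: x ahead of the robot, y to its left, z up, the work surface at z = 0. Lengths are in mm, angles in rad, forces in N, time in s.
With the tool pointing down it reaches from about 325 to 900 mm from the base axis. Payload 6.1 kg.
Tool frame: the origin (TCP) lies on the centre line of the jaws, within the pads' length; the fingertips stand 25 mm ahead of it and the grasp point (between the pads) lies 6 mm ahead of it (env.tcp_to_tips is the distance from the TCP to the fingertips, in mm); z points along the fingers, y is the direction in which the jaws open and shut (so a half turn about z gives the same grasp; the last joint's range is limited). The gripper opens to 87 mm and grips with 3 to 60 N. Pads are 19 mm wide; open, the fingers measure 117 mm over their backs; the gripper's body (75 mm by 190 mm) begins 51 mm behind the grasp point.
Start: joints at [-1.357, 0.22, 1.526, -0, 1.395, -0.126], TCP at [208.304, -589.258, 247.538] pointing down, gripper open.
Joint ranges: [-2.98, 2.98], [-0.91, 2.08], [0.09, 2.57], [-1.24, 4.39], [0.2, 2.65], [-2.68, 2.68]. Speed limits (rad/s): [2.57, 2.57, 3.01, 3.14, 3.14, 3.14].

## Interface

Orientations are given as a unit quaternion [x, y, z, w].
In Python, from bench import env gives the robot as it stands.
- The arm moves only by the shell command python3 -m inch 'ROWS' [OPENING] [FORCE]. ROWS is a JSON object of lists of equal length, an entry for each row: "slide": the shift along the tool's x, y, z in m, a list of three; "angular": the turn, a rotation vector about the tool's x, y, z in rad, a list of three. A call has 1 to 10 rows; each row shifts and turns the pose as measured when the row begins, along the tool's axes as they then stand; what a row does not reach is not made up. A row lasts 1/12 s, in which the tool goes at most 41.7 mm and 7.16 degrees, less where a joint would pass 70% of its speed; a pose out of reach is approached as far as the arm can. A call is refused whole if a number of a shift passes 0.0417 or a number of a turn 0.125, either way. A call with a gripper value outside its range is refused whole. OPENING is the opening, from 0 (shut) to 1 (fully open), set as the call begins (- or left out, the last holds). The fingers move at their own pace and stop on an object; FORCE is the grip in N (left out, the last holds). Time passes only in rows, so rows that do not move let the fingers close. It gives the time, the measured TCP pose, the force and the opening at its end, in the units of the state.
- env.get_obs(): the state, without advancing time (a new reading comes with each control period).
- env.read_camera(name): name is "side" or "top" or "wrist"; returns a dict with "img" (384x512x3 uint8, blue, green, red), "fx", "fy", "cx", "cy" (pixels), "k1" (the pictures are not rectified: a ray, as slopes to the right and down, at radius r is drawn at 1 + k1 r^2 times it, then the intrinsics apply), "eye" and "attitude" of the camera in the world. Camera axes: x right, y up, looking along -z (the intrinsics and any distortion apply to the point x, -y, -z); pixel columns grow to the right and rows downward; lengths in mm; the calibration is good to about 2 mm. A picture is of the moment at which its call begins. There is no depth.
- env.job_done(): hands the job in, once; it reports no verdict.
The state is a dict: "t": time; "joint_positions": joint angles; "qvel": joint speeds; "effort": joint torques, N m; "tool_pos": TCP position; "ee_rot": TCP orientation; "contact_force": force on the tool from outside, world axes, zero at the start; "ft_torque": the same for the moment, N m; "width": finger opening in mm.
Only numpy, scipy, OpenCV 4.12 (cv2) and the standard library are available. Lean on these libraries where they do the work, as an engineer would, in place of code of your own. Each camera call takes 0.05 s, during which the arm holds its last target.

## Working session

There is one attempt and no reset: what is moved stays moved. The work goes in short steps, Python scripts to look and compute and a shell command to move; the robot and the scene stay as the last step left them, time stands still between calls to the robot, and variables do not carry over. Pictures are saved under pics/ and viewed, and the job is handed in when it is done.

```bash
ls; mkdir -p pics
python3 - <<'E'
from bench import env
import cv2
o=env.get_obs(); print(o)
for n in ("top","side","wrist"):
    c=env.read_camera(n); cv2.imwrite(f"pics/{n}0.png",c["img"])
    print(n,{k:v for k,v in c.items() if k!="img"})
E
```

```text
pics
{'t': 0.0, 'joint_positions': array([-1.35711910e+00,  2.21262632e-01,  1.52762504e+00,  2.76259488e-05,
        1.39464130e+00, -1.26097162e-01]), 'qvel': array([ 2.26533984e-04, -1.24973842e-05,  1.50834901e-03, -2.39314589e-04,
        2.61577242e-04, -1.41248789e-03]), 'effort': array([ 3.42904150e-04, -4.94608390e+01, -3.87380791e+01,  6.99894852e-02,
        5.73433167e-02, -1.51254922e-04]), 'tool_pos': array([ 208.18255451, -588.71245768,  246.4071918 ]), 'ee_rot': array([ 9.85603795e-01,  1.69068690e-01, -2.87982589e-05, -9.67824393e-04]), 'contact_force': array([0.05162755, 0.23181094, 1.03736174]), 'ft_torque': array([ 0.00604947, -0.02588741,  0.01838443]), 'width': 86.76579606843434}
top {'fx': 448.8887039785852, 'fy': 448.8887039785852, 'cx': 255.2981107729107, 'cy': 189.8963764953042, 'k1': -0.15501090555519606, 'eye': array([ 472.11248169,   -6.31044032, 1070.48940706]), 'attitude': array([ 0.04165584, -0.02629301, -0.6955732 ,  0.71676453])}
side {'fx': 349.2756621221584, 'fy': 349.2756621221584, 'cx': 258.4890943183245, 'cy': 181.8204165089748, 'k1': -0.038595873614323484, 'eye': array([ 424.93046501, -587.74088685,  437.12185221]), 'attitude': array([ 0.47657201, -0.05647866, -0.08213041,  0.87346659])}
wrist {'fx': 264.80853887198936, 'fy': 264.80853887198936, 'cx': 253.90472382923085, 'cy': 195.83372199309068, 'k1': 0.018283189499586138, 'eye': array([ 269.34215273, -567.80701308,  384.31123339]), 'attitude': array([-0.09913904,  0.07143292, -0.57268306,  0.81061884])}
```

View pics/top0.png

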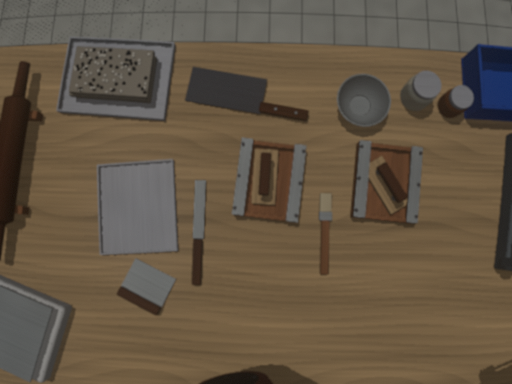

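View pics/side0.png

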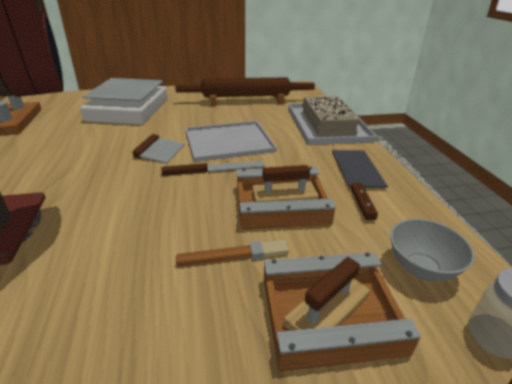

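The top view shows the twisted board in the right frame at about (390,183), the straight one in the middle at (268,180), and the empty tray on the left at (138,208). I'll enlarge the frame and the tray.

Run:
```python
import cv2
i=cv2.imread("pics/top0.png")
cv2.imwrite("pics/c1.png",cv2.resize(cv2.convertScaleAbs(i[130:235,340:435],alpha=1.6),None,fx=6,fy=5.7,interpolation=cv2.INTER_CUBIC)[:, :])
cv2.imwrite("pics/c1.png",cv2.resize(cv2.convertScaleAbs(i[135:230,340:435],alpha=1.6),None,fx=6,fy=6,interpolation=cv2.INTER_CUBIC))
cv2.imwrite("pics/c2.png",cv2.resize(cv2.convertScaleAbs(i[150:265,85:190],alpha=1.6),None,fx=5,fy=5,interpolation=cv2.INTER_CUBIC))
```

```text
(no output)
```

View pics/c1.png

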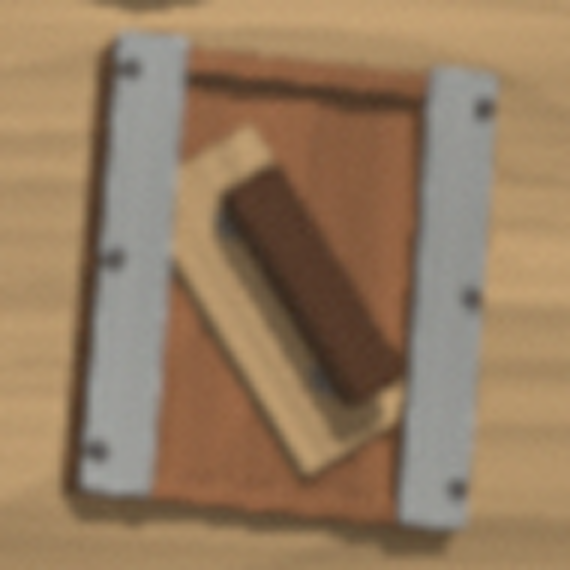

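View pics/c2.png

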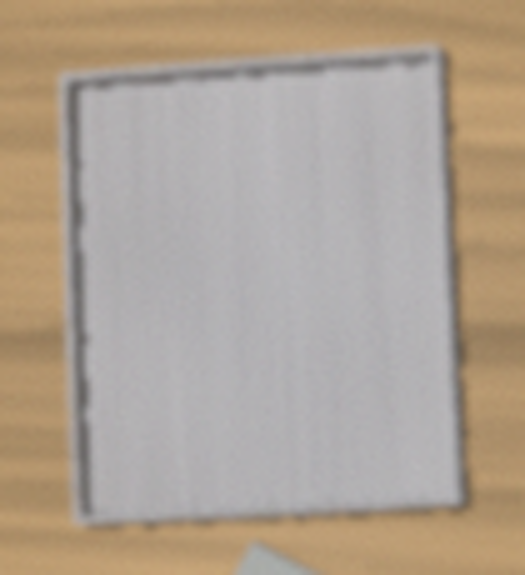

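```bash
cat > h.py <<'E'
import numpy as np, cv2
from scipy.spatial.transform import Rotation as R
from bench import env
def cam(n):
    return env.read_camera(n)
def toz(c,px,z):
    px=np.atleast_2d(np.array(px,float))
    K=np.array([[c["fx"],0,c["cx"]],[0,c["fy"],c["cy"]],[0,0,1]])
    # iterate inverse distortion
    d=(px-[c["cx"],c["cy"]])/[c["fx"],c["fy"]]; u=d.copy()
    for _ in range(50): u=d/(1+c["k1"]*(u**2).sum(1,keepdims=True))
    r=np.c_[u[:,0],-u[:,1],-np.ones(len(u))]
    w=R.from_quat(c["attitude"]).apply(r)
    z=np.broadcast_to(z,len(u))
    return c["eye"]+w*((z-c["eye"][2])/w[:,2])[:,None]
def proj(c,P):
    p=R.from_quat(c["attitude"]).inv().apply(np.atleast_2d(P)-c["eye"])
    u=np.c_[p[:,0],-p[:,1]]/-p[:,2:]
    u=u*(1+c["k1"]*(u**2).sum(1,keepdims=True))
    return u*[c["fx"],c["fy"]]+[c["cx"],c["cy"]]
E
python3 - <<'E'
from h import *
c=cam("top")
f=lambda a,s,o:np.array(a)/s-.5+.5/s+o
np.set_printoptions(precision=1,suppress=True)
F=toz(c,f([(117,33),(498,72),(465,527),(80,490)],6,(340,135)),45); print(F)
I=toz(c,f([(188,37),(432,67),(398,522),(152,496)],6,(340,135)),45)
ang=lambda a,b:np.degrees(np.arctan2(*(a-b)[[1,0]]))
print("frame c",F.mean(0),I.mean(0),[ang(F[0],F[3]),ang(F[1],F[2]),ang(I[0],I[3]),ang(I[1],I[2]),ang(F[0],F[1])-90,ang(F[3],F[2])-90], [np.linalg.norm(F[i]-F[i-1]) for i in range(4)])
B=toz(c,f([(225,198),(275,167),(402,362),(352,402)],6,(340,135)),82)
print("bar",B.mean(0),ang(B[0],B[3]),ang(B[1],B[2]),[np.linalg.norm(B[i]-B[i-1]) for i in range(4)])
T=toz(c,f([(60,75),(440,47),(465,505),(78,522)],5,(85,150)),14)
print("tray",T.mean(0),ang(T[0],T[3]),ang(T[1],T[2]),ang(T[0],T[1])-90,ang(T[3],T[2])-90,[np.linalg.norm(T[i]-T[i-1]) for i in range(4)])
o=env.get_obs();print(R.from_quat(o["ee_rot"]).as_matrix())
E
```

```text
[[ 694.5 -221.    45. ]
 [ 684.6 -373.4   45. ]
 [ 506.  -359.    45. ]
 [ 516.5 -207.9   45. ]]
frame c [ 600.4 -290.3   45. ] [ 600.4 -290.9   45. ] [np.float64(-4.214539871718429), np.float64(-4.633652773224501), np.float64(-4.24075174414225), np.float64(-4.599228569674842), np.float64(-3.6944393931123756), np.float64(-3.9930962739633884)] [np.float64(178.39822315975852), np.float64(152.71641443670882), np.float64(179.2041275557072), np.float64(151.4004047177643)]
bar [ 594.6 -288.1   82. ] 32.86420919137556 34.01811669031984 [np.float64(89.26152803911509), np.float64(22.711607334282576), np.float64(86.69765336021149), np.float64(24.595680904751475)]
tray [524.9 302.8  14. ] 5.873289143134735 5.821827866979904 5.426551531226622 4.934148385103242 [np.float64(217.54470928167595), np.float64(189.84586525533695), np.float64(219.17331586975413), np.float64(189.6687183625094)]
[[ 0.9  0.3 -0. ]
 [ 0.3 -0.9  0. ]
 [ 0.  -0.  -1. ]]
```

View pics/wrist0.png

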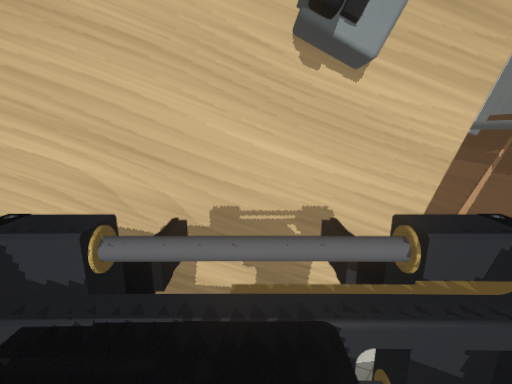

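```bash
python3 -m inch '{"slide":[[0.036,-0.012,0],[0.036,-0.012,0],[0.036,-0.012,0],[0.036,-0.012,0],[0.036,-0.012,0],[0.036,-0.012,0],[0.036,-0.012,0],[0.036,-0.012,0],[0.036,-0.012,0],[0.036,-0.012,0]],"angular":[[0,0,0],[0,0,0],[0,0,0],[0,0,0],[0,0,0],[0,0,0],[0,0,0],[0,0,0],[0,0,0],[0,0,0]]}' 1
python3 -m inch '{"slide":[[0,0,0],[0,0,0],[0,0,0],[0,0,0]],"angular":[[0,0,-0.08],[0,0,-0.08],[0,0,-0.08],[0,0,0]]}'
python3 - <<'E'
from h import *
np.set_printoptions(precision=3,suppress=True)
o=env.get_obs();print(o["tool_pos"],o["joint_positions"],np.degrees(np.arctan2(*R.from_quat(o["ee_rot"]).as_matrix()[[1,0],0])))
c=cam("wrist");cv2.imwrite("pics/w1.png",c["img"])
c=cam("top");cv2.imwrite("pics/t1.png",c["img"])
E
```

```text
t: 1.03
tool_pos: [512.8, -352.1, 243.6]
ee_rot: [0.987, 0.162, -0.002, -0.001]
contact_force: [1.1, 0.7, -0.4]
width: 86.5
t: 1.37
tool_pos: [520.3, -342.9, 242.2]
ee_rot: [0.957, 0.289, -0.001, -0.003]
contact_force: [0.1, 0.0, 0.1]
width: 87.6
[ 520.344 -342.896  242.226] [-0.71   0.224  1.533  0.002  1.391  0.273] 33.633094080017116
```

View pics/w1.png

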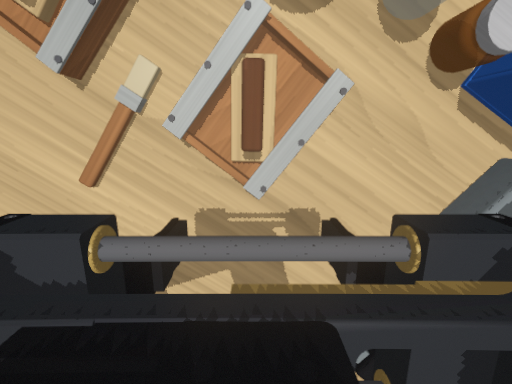

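The wrist view shows the bar running almost straight up the picture, from about (254,57) to (252,152), with the strips either side. I'll measure it from an enlarged crop.

Run:
```python
import cv2
i=cv2.imread("pics/w1.png")
cv2.imwrite("pics/c3.png",cv2.resize(i[0:200,160:360],None,fx=3,fy=3,interpolation=cv2.INTER_CUBIC))
```

```text
(no output)
```

View pics/c3.png

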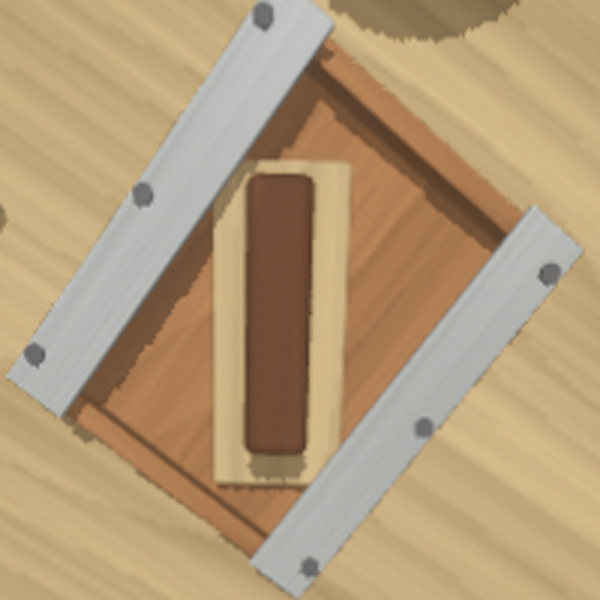

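Run:
```python
from h import *
np.set_printoptions(precision=1,suppress=True)
c=cam("wrist")
f=lambda a,s,o:np.array(a)/s-.5+.5/s+o
g=lambda a,z:toz(c,f(a,3,(160,0)),z)
ang=lambda a,b:np.degrees(np.arctan2(*(a-b)[[1,0]]))
B=g([(248,175),(313,177),(306,453),(246,453)],82)
print("bar",B.mean(0),ang(B[0],B[3]),ang(B[1],B[2]),[np.linalg.norm(B[i]-B[i-1]) for i in range(4)])
S=g([(263,14),(34,354),(550,273),(310,567),(143,195),(424,427)],45)
print("frame",S[:4].mean(0),S[4:].mean(0),ang(S[0],S[1]),ang(S[2],S[3]),ang(S[4],S[5])-90)
D=g([(350,162),(214,487)],28); print("board",D.mean(0),np.linalg.norm(D[0]-D[1]), np.hypot(130,56),ang(D[0],D[1]))
o=env.get_obs();m=R.from_quat(o["ee_rot"]).as_matrix();b=B.mean(0)
print(m, m.T@(np.r_[b[:2],76]-o["tool_pos"]))
```

```text
bar [ 592.5 -292.7   82. ] 32.21037853834484 32.25900564657077 [np.float64(93.4883970633266), np.float64(22.164314134758623), np.float64(92.8273242494111), np.float64(22.24622952287701)]
frame [ 598.9 -292.8   45. ] [ 598.6 -293.    45. ] -4.873909553418041 -4.928601887744223 -4.645700671764985
board [ 591.7 -292.6   28. ] 142.0265315694869 141.54857823376398 9.473407794972175
[[ 0.8  0.5 -0. ]
 [ 0.5 -0.8  0. ]
 [ 0.  -0.  -1. ]] [ 88.7  -1.9 166.4]
```

```bash
python3 -m inch '{"slide":[[0.018,0,0.01],[0.018,0,0.015],[0.018,0,0.015],[0.018,0,0.015],[0.018,0,0.015],[0,0,0.01],[0,0,0]],"angular":[[0,0,0.024],[0,0,0],[0,0,0],[0,0,0],[0,0,0],[0,0,0],[0,0,0]]}'
cat > e.py <<'E'
from h import *
import sys
np.set_printoptions(precision=2,suppress=True)
x,y,z,yaw=map(float,sys.argv[1:5])
o=env.get_obs();m=R.from_quat(o["ee_rot"]).as_matrix()
t=R.from_matrix(np.c_[[np.cos(np.radians(yaw)),np.sin(np.radians(yaw)),0],[np.sin(np.radians(yaw)),-np.cos(np.radians(yaw)),0],[0,0,-1]])
print("slide",m.T@(np.array([x,y,z])-o["tool_pos"]),"ang",(R.from_matrix(m).inv()*t).as_rotvec().round(4),o["tool_pos"],o["contact_force"],o["width"],o["t"],o["joint_positions"])
E
python3 e.py 592.4 -292.6 77 32.2
```

```text
t: 2.1
tool_pos: [597.2, -300.0, 161.7]
ee_rot: [0.965, 0.263, 0.0, -0.0]
contact_force: [-1.0, -0.3, -0.5]
width: 86.9
slide [-0.42 -8.88 84.68] ang [ 0.   -0.   -0.03] [ 597.24 -300.05  161.68] [-1.01 -0.29 -0.48] 86.85789461958126 2.1 [-0.58  0.39  1.48  0.    1.27  0.46]
```

```bash
python3 -m inch '{"slide":[[0,-0.008,0.01],[0,0,0.01],[0,0,0]],"angular":[[0,0,-0.03],[0,0,0],[0,0,0]]}'
python3 e.py 592.4 -292.6 77 32.2
python3 - <<'E'
from h import *
c=cam("wrist");cv2.imwrite("pics/w2.png",c["img"])
E
```

```text
t: 2.35
tool_pos: [591.7, -295.2, 141.6]
ee_rot: [0.961, 0.275, -0.0, 0.0]
contact_force: [-0.1, -1.1, 0.0]
width: 86.8
slide [ 2.   -1.93 64.56] ang [ 0.  0. -0.] [ 591.72 -295.24  141.56] [-0.14 -1.11  0.01] 86.80474403989942 2.35 [-0.58  0.39  1.52 -0.    1.23  0.43]
```

View pics/w2.png

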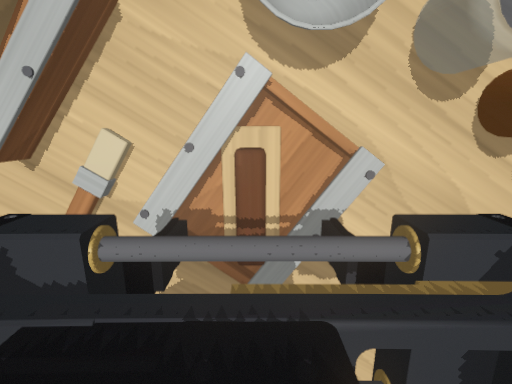

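The bar stands vertical in the picture at column 251, midway between the fingers (178 and 330). I'll descend and then grip.

```bash
python3 -m inch '{"slide":[[0.002,-0.002,0.012],[0,0,0.013],[0,0,0.013],[0,0,0.013],[0,0,0.01],[0,0,0]],"angular":[[0,0,0],[0,0,0],[0,0,0],[0,0,0],[0,0,0],[0,0,0]]}'
python3 e.py 592.4 -292.6 77 32.2
```

```text
t: 2.9
tool_pos: [593.2, -295.8, 78.5]
ee_rot: [0.962, 0.272, 0.002, 0.003]
contact_force: [0.2, 0.8, -0.3]
width: 87.0
slide [ 0.97 -3.21  1.43] ang [ 0.01 -0.   -0.01] [ 593.25 -295.83   78.45] [ 0.2   0.81 -0.34] 87.0020220273912 2.9 [-0.58  0.46  1.55 -0.    1.12  0.44]
```

```bash
python3 -m inch '{"slide":[[0.001,-0.003,0.001],[0,0,0],[0,0,0],[0,0,0],[0,0,0],[0,0,0],[0,0,0],[0,0,0]],"angular":[[0,0,-0.005],[0,0,0],[0,0,0],[0,0,0],[0,0,0],[0,0,0],[0,0,0],[0,0,0]]}' 0 35
python3 -m inch '{"slide":[[0,0,0],[0,0,0],[0,0,0],[0,0,0]],"angular":[[0,0,0],[0,0,0],[0,0,0],[0,0,0]]}' 
python3 e.py 592.4 -292.6 77 -4.8
```

```text
t: 3.57
tool_pos: [593.3, -292.6, 78.2]
ee_rot: [0.961, 0.275, 0.002, 0.003]
contact_force: [0.7, -0.4, 0.3]
width: 41.7
t: 3.9
tool_pos: [593.6, -292.8, 78.8]
ee_rot: [0.961, 0.275, 0.002, 0.004]
contact_force: [-0.3, -0.9, -0.4]
width: 23.6
slide [-0.93 -0.87  1.81] ang [ 0.01 -0.01  0.64] [ 593.63 -292.84   78.81] [-0.35 -0.93 -0.37] 23.598264716916873 3.9 [-0.58  0.46  1.56 -0.    1.12  0.44]
```

```bash
python3 -m inch '{"slide":[[0,0,-0.003],[0,0,0],[0,0,0],[0,0,0],[0,0,0]],"angular":[[0,0,0],[0,0,0.06],[0,0,0.06],[0,0,0.06],[0,0,0]]}'
python3 e.py 595 -292.8 80 -4.8
```

```text
t: 4.32
tool_pos: [592.6, -292.3, 81.1]
ee_rot: [0.983, 0.184, 0.002, 0.002]
contact_force: [-0.1, -0.3, -0.9]
width: 23.5
slide [2.02 1.3  1.09] ang [ 0.   -0.    0.45] [ 592.64 -292.31   81.07] [-0.07 -0.34 -0.92] 23.494690294165615 4.3167 [-0.58  0.46  1.56 -0.    1.12  0.62]
```

```bash
python3 -m inch '{"slide":[[0.001,0,0],[0.001,0,0],[0.001,0,0],[0,0,0],[0,0,0],[0,0,0],[0,0,0]],"angular":[[0,0,0.08],[0,0,0.08],[0,0,0.08],[0,0,0.08],[0,0,0.08],[0,0,0.05],[0,0,0]]}'
python3 e.py 596 -292.8 80 -4.8
python3 - <<'E'
from h import *
i=cam("top")["img"];cv2.imwrite("pics/t2.png",cv2.resize(cv2.convertScaleAbs(i[115:250,320:460],alpha=1.6),None,fx=4,fy=4))
i=cam("side")["img"];cv2.imwrite("pics/s2.png",cv2.resize(i[200:384,200:460],None,fx=3,fy=3))
E
```

```text
t: 4.9
tool_pos: [594.6, -290.9, 80.2]
ee_rot: [0.999, -0.044, 0.001, 0.001]
contact_force: [-0.0, 0.3, -1.7]
width: 24.3
slide [1.57 1.79 0.24] ang [ 0. -0. -0.] [ 594.6  -290.87   80.24] [-0.01  0.3  -1.72] 24.31962474043978 4.9 [-0.57  0.46  1.55 -0.    1.13  1.09]
```

View pics/s2.png

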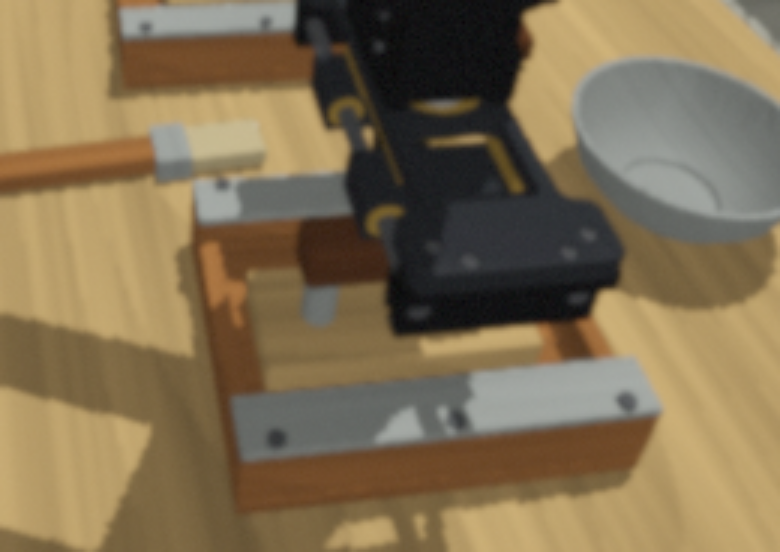

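View pics/t2.png

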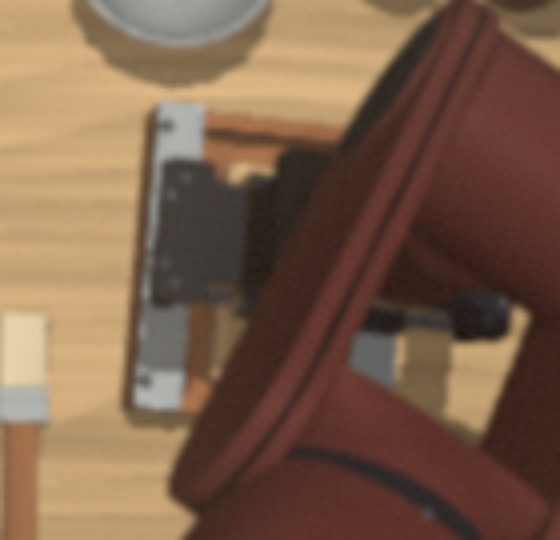

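The board now lies straight along the frame, with its sides parallel to the strips. I'll lift it.

```bash
python3 -m inch '{"slide":[[0.001,0.002,0],[0,0,-0.008],[0,0,-0.01],[0,0,-0.01],[0,0,-0.01],[0,0,0]],"angular":[[0,0,0],[0,0,0],[0,0,0],[0,0,0],[0,0,0],[0,0,0]]}'
python3 -m inch '{"slide":[[0,0,-0.015],[0,0,-0.02],[0,0,-0.02],[0,0,-0.02],[0,0,-0.02],[0,0,-0.02],[0,0,-0.01],[0,0,0]],"angular":[[0,0,0],[0,0,0],[0,0,0],[0,0,0],[0,0,0],[0,0,0],[0,0,0],[0,0,0]]}'
python3 e.py 525 302.8 240 -4.8
python3 - <<'E'
from h import *
i=cam("side")["img"];cv2.imwrite("pics/s3.png",i)
E
```

```text
t: 5.5
tool_pos: [595.4, -293.2, 122.4]
ee_rot: [0.999, -0.039, 0.001, 0.001]
contact_force: [0.9, -0.8, -0.7]
width: 23.9
t: 6.17
tool_pos: [595.2, -292.7, 257.2]
ee_rot: [0.999, -0.038, 0.003, 0.002]
contact_force: [0.5, -0.4, 0.1]
width: 23.7
slide [-115.66 -588.43   14.03] ang [ 0.   -0.01  0.01] [ 595.16 -292.69  257.25] [ 0.47 -0.41  0.06] 23.73933093111993 6.1667 [-0.58  0.3   1.41 -0.    1.42  1.07]
```

View pics/s3.png

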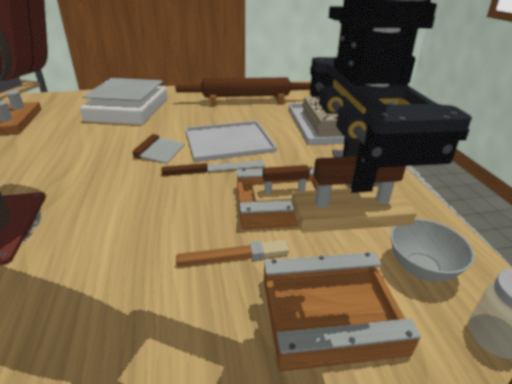

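The board hangs level in the gripper, clear of the frame at about (355,205). I'll carry it across above the other frame.

```bash
python3 -m inch '{"slide":[[-0.004,-0.02,0],[-0.006,-0.03,0],[-0.006,-0.032,0],[-0.006,-0.032,0],[-0.006,-0.032,0],[-0.006,-0.032,0],[-0.006,-0.032,0],[-0.006,-0.032,0],[-0.006,-0.032,0],[-0.006,-0.032,0]],"angular":[[0,0,0],[0,0,0],[0,0,0],[0,0,0],[0,0,0],[0,0,0],[0,0,0],[0,0,0],[0,0,0],[0,0,0]]}'
python3 e.py 525 302.8 240 -4.8
```

```text
t: 7.05
tool_pos: [552.7, 23.5, 237.1]
ee_rot: [0.999, -0.044, -0.008, 0.001]
contact_force: [0.8, 0.7, -2.1]
width: 24.1
slide [ -52.27 -275.76   -2.75] ang [ 0.    0.01 -0.  ] [552.7   23.51 237.14] [ 0.78  0.75 -2.07] 24.115852873622956 7.05 [-0.1   0.07  1.72 -0.    1.37  1.56]
```

```bash
python3 -m inch '{"slide":[[-0.006,-0.032,0],[-0.006,-0.032,0],[-0.006,-0.032,0],[-0.006,-0.032,0],[-0.006,-0.032,0],[-0.006,-0.032,0],[-0.006,-0.032,0],[-0.005,-0.025,0],[0,-0.01,0],[0,0,0]],"angular":[[0,0,0],[0,0,0],[0,0,0],[0,0,0],[0,0,0],[0,0,0],[0,0,0],[0,0,0],[0,0,0],[0,0,0]]}'
python3 e.py 525 302.8 240 -4.8
python3 - <<'E'
from h import *
i=cam("wrist")["img"];cv2.imwrite("pics/w4.png",i)
i=cam("top")["img"];cv2.imwrite("pics/t4.png",i)
E
```

```text
t: 7.88
tool_pos: [514.7, 303.1, 218.4]
ee_rot: [0.999, -0.041, -0.019, 0.003]
contact_force: [-0.1, 0.1, -1.6]
width: 23.4
slide [  9.4   -0.36 -22.  ] ang [0.01 0.04 0.  ] [514.75 303.11 218.38] [-0.08  0.11 -1.57] 23.413921562451552 7.8833 [0.39 0.2  1.6  0.01 1.37 2.04]
```

View pics/w4.png

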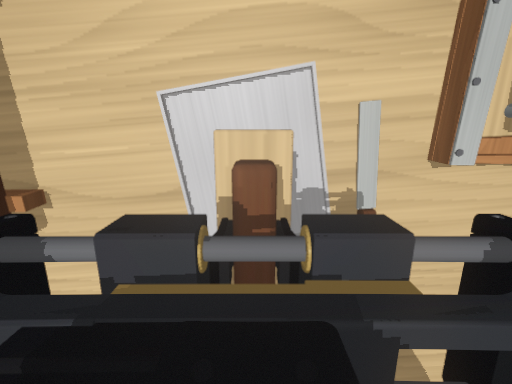

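View pics/t4.png

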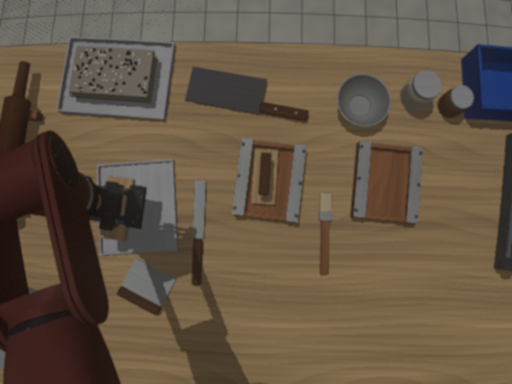

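The tray is under the board, with its far corners at (160,93) and (315,65) in the wrist view, and the board hangs over it. The top view shows the first frame empty and the other board still in place. I'll correct the small tilt and lower it.

```bash
python3 -m inch '{"slide":[[0.01,0,0],[0,0,0.02],[0,0,0.02],[0,0,0.02],[0,0,0.01],[0,0,0]],"angular":[[0.01,0.04,0],[0,0,0],[0,0,0],[0,0,0],[0,0,0],[0,0,0]]}'
python3 e.py 525 302.8 73 -4.8
```

```text
t: 8.48
tool_pos: [529.1, 289.6, 145.8]
ee_rot: [0.999, -0.046, 0.003, 0.001]
contact_force: [-1.0, -1.3, -1.8]
width: 23.7
slide [ -5.74 -12.9   72.76] ang [ 0.   -0.01 -0.01] [529.12 289.58 145.81] [-1.   -1.25 -1.79] 23.668696663306793 8.4833 [ 0.37  0.26  1.68 -0.    1.2   2.04]
```

```bash
python3 -m inch '{"slide":[[-0.005,-0.012,0],[0,0,0.01],[0,0,0.012],[0,0,0.012],[0,0,0.01],[0,0,0]],"angular":[[0,0,0],[0,0,0],[0,0,0],[0,0,0],[0,0,0],[0,0,0]]}'
python3 e.py 525 302.8 73 -4.8
```

```text
t: 8.98
tool_pos: [527.8, 301.1, 100.9]
ee_rot: [0.999, -0.048, 0.005, 0.0]
contact_force: [-0.1, -0.4, -1.3]
width: 23.9
slide [-3.19 -1.45 27.87] ang [ 0.   -0.01 -0.01] [527.77 301.09 100.9 ] [-0.1  -0.45 -1.32] 23.853482331567914 8.9833 [ 0.39  0.32  1.7  -0.01  1.12  2.06]
```

```bash
python3 -m inch '{"slide":[[-0.003,-0.001,0.005],[0,0,0.006],[0,0,0.006],[0,0,0.004],[0,0,0.002],[0,0,0],[0,0,0]],"angular":[[0,-0.008,0],[0,0,0],[0,0,0],[0,0,0],[0,0,0],[0,0,0],[0,0,0]]}'
python3 e.py 525 302.8 73 -4.8
```

```text
t: 9.57
tool_pos: [524.5, 302.6, 74.7]
ee_rot: [0.999, -0.048, -0.0, 0.0]
contact_force: [-0.0, -0.4, -0.2]
width: 23.9
slide [ 0.49 -0.26  1.75] ang [ 0.   -0.   -0.01] [524.49 302.59  74.75] [-0.   -0.36 -0.21] 23.892598791506057 9.5667 [ 0.39  0.35  1.71 -0.    1.08  2.06]
```

```bash
for i in 1; do python3 -m inch '{"slide":[[0,0,0.0015],[0,0,0],[0,0,0]],"angular":[[0,0,0],[0,0,0],[0,0,0]]}'; done
python3 -m inch '{"slide":[[0,0,0.0015],[0,0,0],[0,0,0]],"angular":[[0,0,0],[0,0,0],[0,0,0]]}'
python3 -c "
from h import *
i=cam('side')['img'];cv2.imwrite('pics/s5.png',cv2.resize(i[70:200,130:330],None,fx=4,fy=4,interpolation=cv2.INTER_CUBIC))"
```

```text
t: 9.82
tool_pos: [525.1, 302.8, 73.9]
ee_rot: [0.999, -0.048, 0.001, 0.0]
contact_force: [0.5, 0.6, -1.0]
width: 23.6
t: 10.07
tool_pos: [525.9, 303.1, 73.4]
ee_rot: [0.999, -0.048, 0.002, -0.0]
contact_force: [-0.5, -0.1, -1.6]
width: 24.2
```

View pics/s5.png

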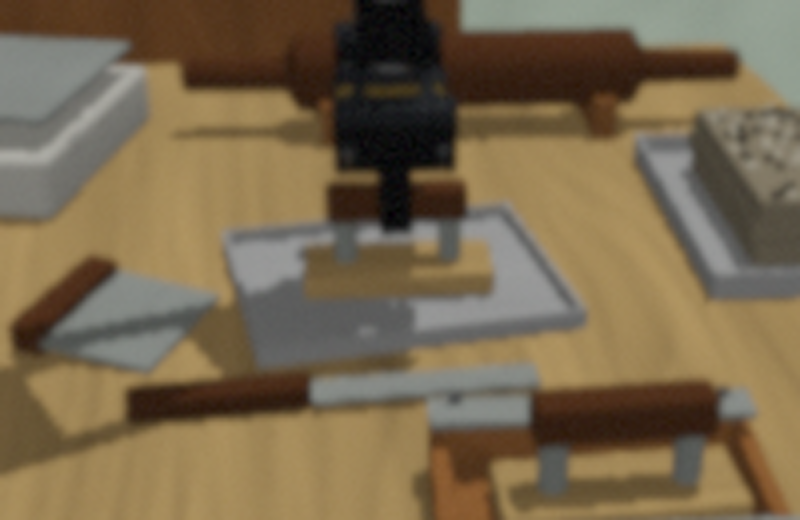

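The board is level over the middle of the tray and almost touching. The wrist force still shows its weight (-1.6 N), so I'll go lower in 1.5 mm steps.

```bash
python3 -m inch '{"slide":[[0,0,0.0015],[0,0,0],[0,0,0]],"angular":[[0,0,0],[0,0,0],[0,0,0]]}'
python3 -m inch '{"slide":[[0,0,0.0015],[0,0,0],[0,0,0]],"angular":[[0,0,0],[0,0,0],[0,0,0]]}'
```

```text
t: 10.37
tool_pos: [526.4, 303.6, 73.3]
ee_rot: [0.999, -0.048, 0.002, -0.001]
contact_force: [-0.7, -0.5, -1.7]
width: 23.6
t: 10.62
tool_pos: [526.9, 304.1, 73.0]
ee_rot: [0.999, -0.047, 0.003, -0.001]
contact_force: [0.1, -0.7, -0.5]
width: 23.9
```

```bash
python3 -m inch '{"slide":[[-0.001,0,0.003],[0,0,0],[0,0,0]],"angular":[[0,0,0],[0,0,0],[0,0,0]]}'
python3 -m inch '{"slide":[[0,0,0.002],[0,0,0.001],[0,0,0]],"angular":[[0,0,0],[0,0,0],[0,0,0]]}'
```

```text
t: 10.87
tool_pos: [527.8, 304.8, 73.6]
ee_rot: [0.999, -0.047, 0.005, -0.002]
contact_force: [0.6, 0.7, -1.6]
width: 24.0
t: 11.12
tool_pos: [528.1, 304.9, 72.7]
ee_rot: [0.999, -0.047, 0.005, -0.002]
contact_force: [-0.8, -1.2, 0.4]
width: 23.8
```

z no longer drops (about 73) as commanded, so the board is resting on the tray. That is also the height I computed for contact. Releasing.

```bash
python3 -m inch '{"slide":[[0,0,0],[0,0,0],[0,0,0],[0,0,0],[0,0,0],[0,0,0],[0,0,0],[0,0,0],[0,0,0],[0,0,0]],"angular":[[0,0,0],[0,0,0],[0,0,0],[0,0,0],[0,0,0],[0,0,0],[0,0,0],[0,0,0],[0,0,0],[0,0,0]]}' 1
```

```text
t: 11.95
tool_pos: [527.2, 304.5, 70.0]
ee_rot: [0.999, -0.047, 0.004, -0.001]
contact_force: [0.2, 0.0, -0.3]
width: 81.3
```

```bash
python3 -m inch '{"slide":[[0,0,-0.01],[0,0,-0.02],[0,0,-0.03],[0,0,-0.03],[0,0,-0.03],[0,0,-0.03],[0,0,0],[0,0,0]],"angular":[[0,0,0],[0,0,0],[0,0,0],[0,0,0],[0,0,0],[0,0,0],[0,0,0],[0,0,0]]}'
python3 -m inch '{"slide":[[-0.03,0,0],[-0.03,0,0],[-0.03,0,0],[-0.03,0,0],[0,0,0],[0,0,0]],"angular":[[0,0,0],[0,0,0],[0,0,0],[0,0,0],[0,0,0],[0,0,0]]}'
python3 -c "
from h import *
i=cam('side')['img'];cv2.imwrite('pics/s6.png',cv2.resize(i[70:240,130:350],None,fx=3.5,fy=3.5,interpolation=cv2.INTER_CUBIC))
i=cam('wrist')['img'];cv2.imwrite('pics/w6.png',i)"
```

```text
t: 12.62
tool_pos: [524.6, 303.6, 229.9]
ee_rot: [0.999, -0.047, 0.002, -0.001]
contact_force: [0.5, -0.5, -0.9]
width: 87.1
t: 13.12
tool_pos: [400.8, 313.9, 227.6]
ee_rot: [0.999, -0.049, 0.002, -0.0]
contact_force: [-0.7, 0.7, 0.5]
width: 87.1
```

View pics/s6.png

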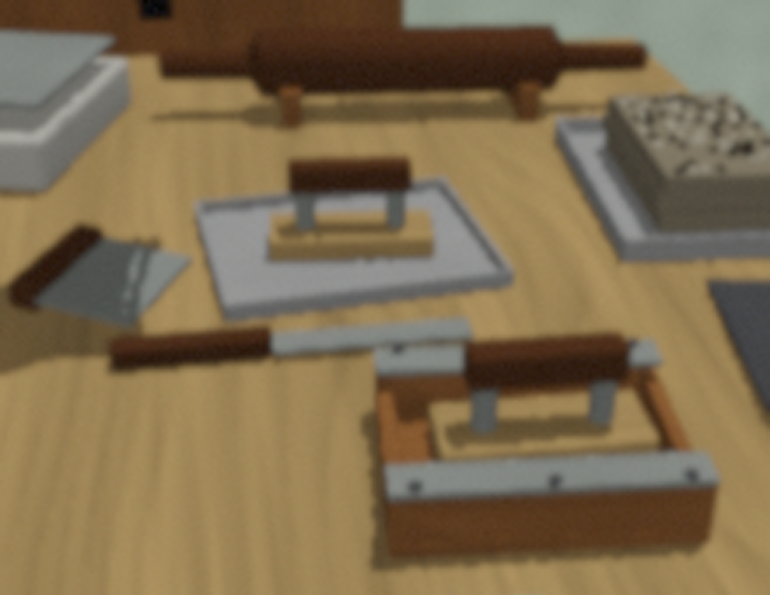

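View pics/w6.png

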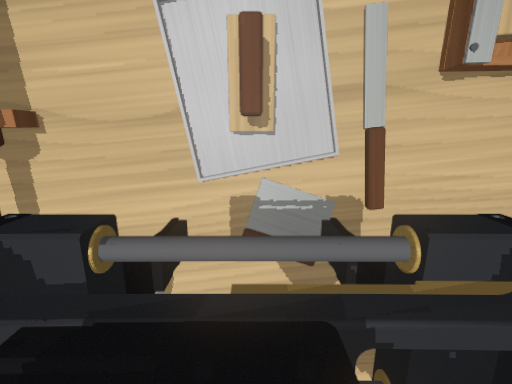

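The side view shows the board lying flat in the tray and the other board unchanged. In the wrist view the bar runs from (251,12) to (250,115), in the middle of the tray. One numeric check of its place, then I'll hand in.

Run:
```python
from h import *
np.set_printoptions(precision=1,suppress=True)
c=cam("wrist")
B=toz(c,[(251,12),(250,115)],80 - 4);print(B.mean(0))
c=cam("top");cv2.imwrite("pics/t6.png",c["img"])
a=cv2.imread("pics/top0.png");d=cv2.absdiff(a[130:230,225:315],c["img"][130:230,225:315]);print("diff other frame",d.max(),d.mean())
env.job_done()
```

```text
[528.4 304.3  76. ]
diff other frame 8 4.170555555555556
the job is handed in; nothing more can be done
```

I took the twisted board by its handle and turned it about 37° clockwise, straight along its frame. I then lifted it out, carried it across, set it down in the middle of the empty tray and let go. I handed the job in at about 13 s of the 43 s allowed.

- **Board in the tray:** the last side picture showed it lying flat. The last wrist picture put its handle at (528, 304) mm. The tray's centre, measured at the start, is (525, 303) mm, so it is about 4 mm off centre.
- **Other board:** the top pictures from before and after show no visible change there (largest pixel difference 8).
- **Gripper:** it was open and clear of everything at hand-in, with TCP height 228 mm.

**What was less certain:** the wrist force was too noisy (±1–2 N) to show the touch-down. I judged it from the height, which stopped dropping at about 73 mm, where contact was expected. On release the TCP went down another 3 mm, so the arm had been pressing lightly on the board. The board's final height and tilt I judged by eye only.

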